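Lay the crank and the spanner in the job tray

ROBOT

A 6-joint arm with a two-finger parallel gripper is mounted at the origin on the work surface. World frame = base frame: x ahead of the robot, y to its left, z up, the work surface at z = 0. Lengths are in m, angles in rad, forces in N, time in s.
With the tool pointing down it reaches from about 0.25 to 0.725 m from the base axis. Payload 9.7 kg.
Tool frame: the origin (TCP) lies midway between the tips of the shut fingers; the grasp point (between the pads) lies grip_point_offset behind it (grip_point_offset is the distance from the TCP to the grasp point, in m); z points along the fingers, y is the line along which they close (so a half turn about z gives the same grasp; the last joint's range is limited). The gripper opens to 85 mm and grips with 20 to 120 N. Pads are 22 mm wide; open, the fingers measure 114 mm over their backs; the gripper's body (76 mm by 85 mm) begins 54 mm behind the grasp point. The pads swing forward as they close: fully open they stand 13 mm farther back than shut.
Start: joints at [1.27, 0.087, 0.176, 1.66, 0, 1.571], TCP at [0.163, 0.525, 0.231] pointing down, gripper open.
Joint ranges: [-3.13, 3.13], [-0.85, 1.81], [-1.15, 1.24], [-2.2, 2.28], [-1.44, 1.52], [-3.14, 3.14]. Speed limits (rad/s): [2.22, 2.22, 2.57, 3.14, 3.14, 3.14].

INTERFACE

Orientations are given as a unit quaternion [x, y, z, w].
In Python, from cell import * gives the robot as it stands. The module is installed in compiled form; this text tells all that it offers.
- The arm moves only by the tool carry_out, never from a script. Its arguments are lists of equal length, an entry for each row: "linear": the shift along the tool's x, y, z in m, a list of three; "delta_rot": the turn, a rotation vector about the tool's x, y, z in degrees, a list of three; "claw": the opening, from 0 (shut) to 1 (fully open). A call has 1 to 10 rows; each row is the pose to reach, as a shift and turn from the pose commanded when the call began, along the tool's axes at that moment; what a row does not reach only later rows make up. A row lasts 1/10 s, in which the tool goes at most 50 mm and 8.59 degrees, less where a joint would pass 70% of its speed; a pose out of reach is approached as far as the arm can. A call with a gripper value outside its range is refused whole. The fingers move at their own pace and stop on an object; "force" is the grip in N (left out, the last holds). Time passes only in rows, so rows that repeat a pose let the fingers close. It gives the time, the measured TCP pose, the force, the opening and the grip force at its end, in the units of the state.
- observe(): the state, without advancing time (a new reading comes with each control period).
- get_image(name): name is "side" or "top"; returns the picture (400x640x3 uint8, red, green, blue); there is no depth.
- calibration(name): a dict with "fovy" (degrees; the focal length in pixels is half the picture's height over the tangent of half this angle, whatever the lens; pixels are square), "cx", "cy" (the principal point, pixels), "extrinsics" (4x4, takes a point from world to camera coordinates). Camera axes: x right, y down, z forward; pixel columns grow to the right and rows downward; lengths in m; the calibration is good to about 2 mm. A picture is of the moment at which its call begins. calibration takes no time and is no camera call.
- job_done(): hands the job in; it is judged then, once.
Trained networks look in the newest picture that a camera, given by its name, has taken for a name from the list of things; names that differ only in an ending like _2 or _b are one class to them, and where a whole thing is asked for, a point or a joint stands for the part that bears it (a point fixed in the world has none). Each returns a list of dicts, best first, with "confidence" (0 to 1); they miss things now and then, are a little off and sometimes report something else, mostly with a low value. They report only what shows in the picture. A call takes as long as a camera call. They do not tell look-alikes from the thing itself.
- spot_in(camera, name): "xyz" ([x, y, z] in m, in the coordinates of the camera as it stood for that picture, good to about 4 mm: the middle of the surface that is visible of it).
- landmark_of(camera, name): "xyz" ([x, y, z] in m, in the coordinates of the camera as it stood for that picture, good to about 4 mm: a listed point, or the origin of a listed thing).
The state is a dict: "time": time; "qpos": joint angles; "qd": joint speeds; "effort": joint torques, N m; "position": TCP position; "orientation": TCP orientation; "ft_force": force on the tool from outside, world axes, zero at the start; "moment": the same for the moment, N m; "grip_width": opening from 0.0 (shut) to 1.0 (fully open); "grasp_force": force on a finger pad.
Only numpy, scipy, OpenCV 4.12 (cv2) and the standard library are available. Lean on these libraries where they do the work, as an engineer would, in place of code of your own. Each camera call takes 0.05 s, during which the arm holds its last target. There are 200 camera calls.

TASK

Pack the red-rimmed job tray for a crank refit: lay the silver crank arm flat in the long compartment that runs along one whole side of the tray, and the blue-handled spanner flat in the narrow compartment at right angles to it, each lying along its compartment, either way round. Leave the black crank arm where it is.

Things in the scene. Friction and masses are not known exactly. Their poses are not given: they have to be found in the camera images.
- crank: Silver crank arm lying flat on the bench, loose, 0.2 kg. 180 mm long (its x axis), 18 mm thick; straight bar 24 mm wide, round boss at each end (36 mm across at -x with a dark square, 30 mm at +x with a dark hole). Origin: mid-length, underside; z up. Grip the bar at the origin across its width, by the upper 8 or 9 mm, so the fingertips stay above the tray walls when it is laid down.
- spanner: Spanner lying flat on the bench, loose, 0.14 kg. 150 mm long (its x axis): blue handle bar 22 mm wide, 18 mm thick from x = -75 to +30 mm, then a flat steel jaw 30 mm wide, 6 mm thick, at mid-thickness, to x = +75 mm. Origin: mid-length, underside; z up. Balances at x = -10 mm: grip the handle near there across its width, by the upper 8 or 9 mm.
- tray: Fixed tray, grey floor, red walls, 225 mm (x) by 266 mm (y). Origin: centre of underside. Floor top z = 4 mm, wall tops z = 12 mm. Long compartment (crank): along tray x, inside 215 x 66 mm, centre x 0, y +95 mm. Narrow crosswise one (spanner): along tray y, inside 66 x 185 mm, centre x -74.5, y -35.5 mm. The third, wide one holds fixed steel cups and bolts, no higher than the walls: not used.
- black_crank: Black crank arm, loose, the same shape, size and axes as the silver one, lying flat on the bench; a bystander, to be left where it is.
Mind the look-alikes: they are no part of the job. Of the things that look like the crank, the middle-sized one is meant.

How it is judged:
By the outcome, as a careful person would: the job done as asked, in the order asked, and still so for the second after the job is handed in, with the robot touching nothing.
It also fails if it takes over 64 s, if anything falls off the work surface, if the arm or the gripper's body presses on something with over 40 N, if the wrist force passes 120 N, or if a joint passes its speed limit or range.

## Working session

There is one attempt and no reset: what is moved stays moved. The work goes in short steps, Python scripts to look and compute and a tool call to move; the robot and the scene stay as the last step left them, time stands still between calls to the robot, and variables do not carry over. Pictures are saved under pics/ and viewed, at most 10 in all, crops included, and the job is handed in when it is done.

Besides the shell and the picture viewer there is one more tool, called after "Emit:" as name(argument=value, ...), one argument or row to a line, values as JSON. carry_out: Moves the arm, as the interface text tells. Its arguments: {"type":"object","properties":{"linear":{"type":"array","items":{"type":"array","items":{"type":"number"}}},"delta_rot":{"type":"array","items":{"type":"array","items":{"type":"number"}}},"claw":{"type":"array","items":{"type":"number"}},"force":{"type":"number"}},"required":["linear","delta_rot","claw"]}

```bash
mkdir -p pics; cat > h.py <<'E'
from cell import *
import numpy as np, cv2
from scipy.spatial.transform import Rotation as R
def cam(n):
    c=calibration(n); return 200/np.tan(np.radians(c['fovy']/2)),c['cx'],c['cy'],np.array(c['extrinsics'])
def pix2w(n,u,v,z):
    f,cx,cy,E=cam(n); d=E[:3,:3].T@np.array([(u-cx)/f,(v-cy)/f,1]); o=-E[:3,:3].T@E[:3,3]
    return o+d*(z-o[2])/d[2]
def w2pix(n,p):
    f,cx,cy,E=cam(n); q=E[:3,:3]@np.array(p)+E[:3,3]; return cx+f*q[0]/q[2],cy+f*q[1]/q[2]
def c2w(n,p):
    E=cam(n)[3]; return E[:3,:3].T@(np.array(p)-E[:3,3])
def save(n,fn):
    im=get_image(n); cv2.imwrite('pics/'+fn,im[:,:,::-1]); return im
E
python3 - <<'E'
from h import *
np.set_printoptions(precision=4,suppress=True)
save('top','t1.png');save('side','s1.png')
for n in ('top','side'):
    print(n,cam(n))
    for t in ('crank','spanner','tray'):
        for d in landmark_of(n,t): 
            w=c2w(n,d['xyz']); print(t,w,d['confidence'],np.round(w2pix(n,w)))
s=observe();print(s['time'],s['position'],s['orientation'],s['grip_width'])
try: print(grip_point_offset)
except Exception as e: print(e)
E
```

```text
top (np.float64(471.3841605858344), 323.96137145255665, 198.1851050517839, array([[ 0.0164, -0.9997, -0.0207,  0.1325],
       [-0.9905, -0.0134, -0.137 ,  0.5181],
       [ 0.1366,  0.0227, -0.9904,  1.1478],
       [ 0.    ,  0.    ,  0.    ,  1.    ]]))
crank [0.5462 0.3627 0.0013] 0.6 [239. 187.]
crank [0.377  0.5165 0.0007] 0.59 [177. 252.]
crank [0.6545 0.5013 0.0003] 0.58 [189. 146.]
spanner [ 0.555   0.2218 -0.001 ] 0.71 [293. 185.]
tray [ 0.5259 -0.2337  0.0049] 0.79 [470. 198.]
side (np.float64(476.7250458565095), 311.76466492104913, 202.13138500212625, array([[ 0.9369, -0.3494, -0.0121, -0.4315],
       [-0.2143, -0.5465, -0.8096,  0.2172],
       [ 0.2763,  0.7611, -0.5869,  1.0996],
       [ 0.    ,  0.    ,  0.    ,  1.    ]]))
crank [ 0.3761  0.5183 -0.0067] 0.82 [234. 160.]
crank [ 0.5462  0.3587 -0.0028] 0.73 [298. 173.]
crank [ 0.657   0.4981 -0.0084] 0.45 [315. 148.]
spanner [ 0.556   0.2203 -0.0013] 0.62 [316. 195.]
tray [ 0.5307 -0.2351 -0.0049] 0.6 [378. 307.]
0.4 [0.163  0.5253 0.2312] [ 0.1498  0.9887 -0.0001  0.    ] 0.9997873424426185
0.0187
```

View pics/t1.png

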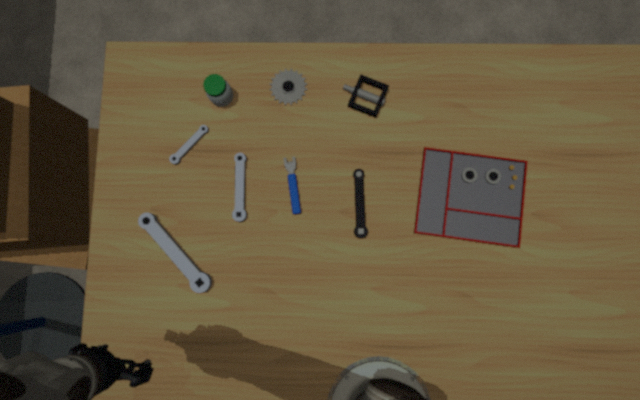

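View pics/s1.png

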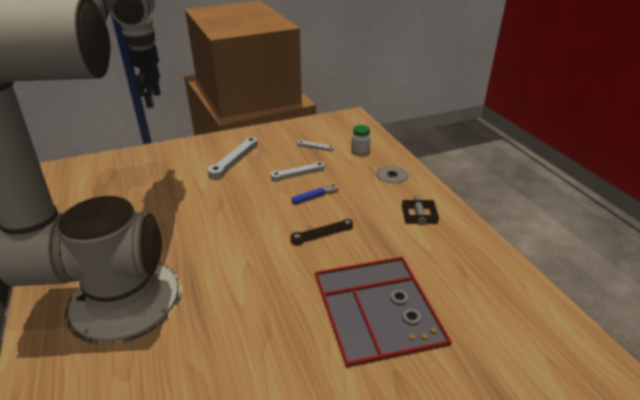

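The top view shows the middle-sized silver crank from (240,157) to (239,215), the spanner from (290,162) to (296,212) and the black crank at (360,203). The tray's corners are near (425,149), (526,161), (519,245) and (415,233). Its long compartment is on the left and the narrow one at lower right. The side view agrees.

```bash
python3 - <<'E'
from h import *
np.set_printoptions(precision=4,suppress=True)
im=cv2.imread('pics/t1.png'); hsv=cv2.cvtColor(im,cv2.COLOR_BGR2HSV).astype(int)
H,S,V=hsv[...,0],hsv[...,1],hsv[...,2]
def roi(m,x0,x1,y0,y1):
    o=np.zeros(m.shape,np.uint8); o[y0:y1,x0:x1]=m[y0:y1,x0:x1]; return o
def rect(name,m,z):
    ys,xs=np.nonzero(m); P=np.array([pix2w('top',u,v,z)[:2] for u,v in zip(xs,ys)],np.float32)
    (c,sz,a)=cv2.minAreaRect(P*1000); d=np.linalg.svd(P-P.mean(0),full_matrices=False)[2][0]
    b=cv2.boxPoints((c,sz,a)); ang=np.degrees(np.arctan2(d[1],d[0]))
    print(name,len(xs),'c',np.round(c,1),'sz',np.round(sz,1),a,'svd ang',ang,'mean',P.mean(0)); print(np.round(b,1).tolist())
rect('crank',roi((S<70)&(V>60),225,255,145,228),.016)
rect('blue',roi((H>100)&(H<130)&(S>120),280,306,150,222),.016)
rect('span',roi(((H>100)&(H<130)&(S>120))|((S<70)&(V>60)),280,306,150,222),.014)
rect('tray',roi(((H<8)|(H>172))&(S>120),408,534,140,255),.012)
s=observe(); print(R.from_quat(s['orientation']).as_matrix(),s['qpos'])
a=im[135:260,210:310];b=im[135:260,405:535]
cv2.imwrite('pics/c1.png',cv2.resize(np.hstack([a,b]),None,fx=3.4,fy=3.4,interpolation=cv2.INTER_CUBIC))
E
```

```text
crank 761 c [547.2 361.4] sz [180.4  38.5] 2.2438411712646484 svd ang -178.61646 mean [0.5433 0.3594]
[[456.3999938964844, 377.1000061035156], [457.8999938964844, 338.6000061035156], [638.0999755859375, 345.70001220703125], [636.5999755859375, 384.1000061035156]]
blue 297 c [530.5 218. ] sz [102.9  19.7] 9.0191068649292 svd ang -170.70058 mean [0.5298 0.2181]
[[478.20001220703125, 219.6999969482422], [481.29998779296875, 200.3000030517578], [582.9000244140625, 216.39999389648438], [579.7999877929688, 235.8000030517578]]
span 524 c [552.3 220.6] sz [151.3  31.2] 10.35046100616455 svd ang -171.03055 mean [0.552 0.222]
[[475.1000061035156, 222.3000030517578], [480.70001220703125, 191.60000610351562], [629.5999755859375, 218.8000030517578], [624.0, 249.5]]
tray 1010 c [ 529.7 -233.7] sz [265.7 224.5] 82.78694152832031 svd ang -103.477806 mean [ 0.5256 -0.2314]
[[401.70001220703125, -351.3999938964844], [624.4000244140625, -379.6000061035156], [657.7999877929688, -116.0], [435.1000061035156, -87.9000015258789]]
[[-0.9551  0.2963 -0.    ]
 [ 0.2963  0.9551 -0.0002]
 [-0.     -0.0002 -1.    ]] [ 1.27    0.087   0.1758  1.6598 -0.      1.5708]
```

View pics/c1.png

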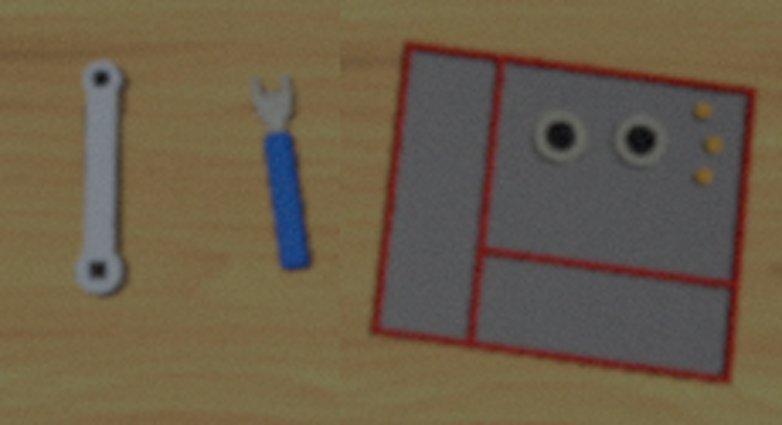

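The crop confirms the layout: the crank's square-hole boss is at the bottom (98,270), the spanner's jaw is at the top (272,105), and the tray is turned about -7°. The first move goes above the crank.

Emit:
carry_out(
  linear=[
    [-0.4154, -0.0431, 0.13],
    [-0.4154, -0.0431, 0.13],
    [-0.4154, -0.0431, 0.13],
    [-0.4154, -0.0431, 0.13],
    [-0.4154, -0.0431, 0.13],
    [-0.4154, -0.0431, 0.13],
    [-0.4154, -0.0431, 0.13],
    [-0.4154, -0.0431, 0.13],
    [-0.4154, -0.0431, 0.13],
    [-0.4154, -0.0431, 0.13],
  ],
  delta_rot=[
    [0, 0, -18.8],
    [0, 0, -18.8],
    [0, 0, -18.8],
    [0, 0, -18.8],
    [0, 0, -18.8],
    [0, 0, -18.8],
    [0, 0, -18.8],
    [0, 0, -18.8],
    [0, 0, -18.8],
    [0, 0, -18.8],
  ],
  claw=[0.6, 0.6, 0.6, 0.6, 0.6, 0.6, 0.6, 0.6, 0.6, 0.6],
  force=40,
)

```text
time: 1.4
position: [0.55, 0.3578, 0.0979]
orientation: [-0.011, 1.0, -0.001, -0.001]
ft_force: [-1.0, -0.2, -0.6]
grip_width: 0.595
grasp_force: 0.0
```

```bash
cat >> h.py <<'E'
def go(x,y,z,yaw,frm=None):
    """print tool-frame shift and turn to put TCP at x,y,z with tool y at world angle yaw (deg)"""
    s=observe(); M=R.from_quat(s['orientation']).as_matrix(); p=np.array(s['position'])
    c,q=np.cos(np.radians(yaw)),np.sin(np.radians(yaw))
    T=np.array([[-q,c,0],[c,q,0],[0,0,-1.]]) 
    T[:,0]=np.cross(T[:,1],T[:,2])
    print('lin',np.round(M.T@(np.array([x,y,z])-p),4),'rot',np.round(R.from_matrix(M.T@T).as_rotvec(degrees=True),2))
def st():
    s=observe(); M=R.from_quat(s['orientation']).as_matrix()
    print('t',round(s['time'],2),'p',np.round(s['position'],4),'yaw',np.round(np.degrees(np.arctan2(M[1,1],M[0,1])),2),'tilt',np.round(M[:2,2],4),'q',np.round(s['qpos'],2),'F',np.round(s['ft_force'],1),'w',round(s['grip_width'],3),'gf',np.round(s['grasp_force'],1))
E
python3 -c "
from h import *
st();go(.547,.361,.0095,91.6)"
```

```text
t 1.4 p [0.55   0.3578 0.0979] yaw 91.31 tilt [-0.0024 -0.0026] q [ 0.58  0.34  0.21  1.45 -0.    0.55] F [-1.  -0.2 -0.6] w 0.595 gf 0.0
lin [0.0027 0.0035 0.0884] rot [-0.15 -0.14 -0.29]
```

Emit:
carry_out(
  linear=[
    [0, 0, 0.03],
    [0, 0, 0.06],
    [0, 0, 0.08],
    [0, 0, 0.0885],
    [0, 0, 0.0915],
    [0, 0, 0.0915],
    [0, 0, 0.0915],
    [0, 0, 0.0915],
  ],
  delta_rot=[
    [0, 0, 0],
    [0, 0, 0],
    [0, 0, 0],
    [0, 0, 0],
    [0, 0, 0],
    [0, 0, 0],
    [0, 0, 0],
    [0, 0, 0],
  ],
  claw=[0.6, 0.6, 0.6, 0.6, 0.6, 0.6, 0.6, 0.6],
)

```text
time: 2.2
position: [0.5475, 0.3615, 0.0111]
orientation: [-0.014, 1.0, 0.001, 0.001]
ft_force: [-0.1, 0.4, 0.4]
grip_width: 0.594
grasp_force: 0.0
```

```bash
python3 - <<'E'
from h import *
st();go(.547,.361,.0095,91.6)
im=save('side','s2.png'); u,v=map(int,w2pix('side',[.547,.361,.01])); t=save('top','t2.png'); a,b=map(int,w2pix('top',[.547,.361,.01]))
k=lambda i,u,v:cv2.resize(i[v-50:v+50,u-65:u+65,::-1],None,fx=3,fy=3,interpolation=cv2.INTER_CUBIC)
cv2.imwrite('pics/c2.png',np.hstack([k(im,u,v),k(t,a,b)]))
E
```

```text
t 2.2 p [0.5475 0.3615 0.0111] yaw 91.57 tilt [0.0016 0.001 ] q [ 0.58  0.36  0.07  1.28 -0.    0.56] F [-0.1  0.4  0.4] w 0.594 gf 0.0
lin [ 0.0005 -0.0005  0.0016] rot [ 0.06  0.09 -0.03]
```

View pics/c2.png

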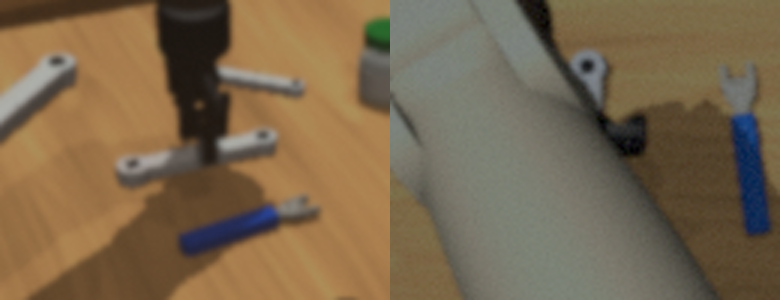

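The fingers straddle the bar at mid-length. I'll go down 1 mm and close.

Emit:
carry_out(
  linear=[
    [0, 0, 0.001],
    [0, 0, 0.001],
    [0, 0, 0.001],
    [0, 0, 0.001],
    [0, 0, 0.001],
    [0, 0, 0.001],
    [0, 0, 0.001],
    [0, 0, 0.001],
  ],
  delta_rot=[
    [0, 0, 0],
    [0, 0, 0],
    [0, 0, 0],
    [0, 0, 0],
    [0, 0, 0],
    [0, 0, 0],
    [0, 0, 0],
    [0, 0, 0],
  ],
  claw=[0.1, 0.1, 0.1, 0.1, 0.1, 0.1, 0.1, 0.1],
  force=50,
)

```text
time: 3.1
position: [0.547, 0.3611, 0.009]
orientation: [-0.014, 1.0, 0.0, 0.0]
ft_force: [0.3, 0.5, 4.8]
grip_width: 0.263
grasp_force: 49.9
```

```bash
python3 -c "
from h import *
st()"
```

```text
t 3.1 p [0.547  0.3611 0.009 ] yaw 91.57 tilt [0.0003 0.0002] q [ 0.58  0.36  0.07  1.28 -0.    0.56] F [0.3 0.5 4.8] w 0.263 gf 49.9
```

Emit:
carry_out(
  linear=[
    [0, 0, -0.01],
    [0, 0, -0.035],
    [0, 0, -0.07],
    [0, -0.015, -0.09],
    [0.002, -0.045, -0.1],
    [0.004, -0.085, -0.1],
    [0.006, -0.13, -0.1],
    [0.008, -0.175, -0.1],
    [0.01, -0.22, -0.1],
    [0.012, -0.265, -0.1],
  ],
  delta_rot=[
    [0, 0, 0],
    [0, 0, 0],
    [0, 0, 0],
    [0, 0, 0],
    [0, 0, 1],
    [0, 0, 2],
    [0, 0, 3],
    [0, 0, 4],
    [0, 0, 5],
    [0, 0, 6],
  ],
  claw=[0.1, 0.1, 0.1, 0.1, 0.1, 0.1, 0.1, 0.1, 0.1, 0.1],
)

```text
time: 4.1
position: [0.5415, 0.0941, 0.1088]
orientation: [0.039, 0.999, -0.0, -0.0]
ft_force: [0.2, 0.4, -2.7]
grip_width: 0.258
grasp_force: 49.4
```

```bash
python3 -c "
from h import *
st();go(.5416,-.1395,.08,82.8)"
```

```text
t 4.1 p [0.5415 0.0941 0.1088] yaw 85.54 tilt [-0.0005 -0.0001] q [ 0.17  0.07 -0.07  1.42 -0.    0.25] F [ 0.2  0.4 -2.7] w 0.258 gf 49.4
lin [-0.0182 -0.2329  0.0289] rot [-0.01 -0.03  2.74]
```

Emit:
carry_out(
  linear=[
    [-0.003, -0.045, 0],
    [-0.007, -0.09, 0],
    [-0.01, -0.135, 0.005],
    [-0.014, -0.175, 0.015],
    [-0.016, -0.205, 0.025],
    [-0.0182, -0.224, 0.029],
    [-0.0182, -0.233, 0.029],
    [-0.0182, -0.233, 0.029],
    [-0.0182, -0.233, 0.029],
    [-0.0182, -0.233, 0.029],
  ],
  delta_rot=[
    [0, 0, 0.5],
    [0, 0, 1],
    [0, 0, 1.5],
    [0, 0, 2],
    [0, 0, 2.7],
    [0, 0, 2.7],
    [0, 0, 2.7],
    [0, 0, 2.7],
    [0, 0, 2.7],
    [0, 0, 2.7],
  ],
  claw=[0.1, 0.1, 0.1, 0.1, 0.1, 0.1, 0.1, 0.1, 0.1, 0.1],
)

```text
time: 5.1
position: [0.5425, -0.1368, 0.0802]
orientation: [0.062, 0.998, 0.0, 0.0]
ft_force: [-0.0, -0.3, -1.9]
grip_width: 0.264
grasp_force: 49.5
```

```bash
python3 - <<'E'
from h import *
st();go(.5416,-.1395,.013,82.8)
im=save('side','s3.png'); u,v=map(int,w2pix('side',[.53,-.2,.03]))
cv2.imwrite('pics/c3.png',cv2.resize(im[v-100:v+80,u-110:u+110,::-1],None,fx=2.8,fy=2.8,interpolation=cv2.INTER_CUBIC))
E
```

```text
t 5.1 p [ 0.5425 -0.1368  0.0802] yaw 82.94 tilt [0.0005 0.0001] q [-0.25  0.1  -0.1   1.37  0.   -0.12] F [-0.  -0.3 -1.9] w 0.264 gf 49.5
lin [ 0.0006 -0.0028  0.0672] rot [0.01 0.03 0.14]
```

View pics/c3.png

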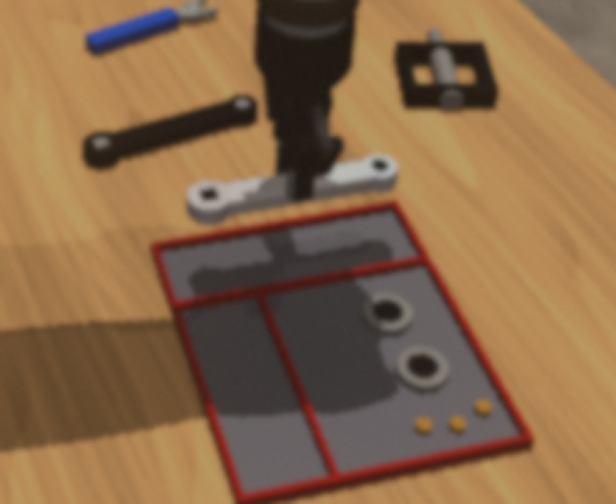

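The crank hangs level above the long compartment, lined up with it. I'll lower it, then release.

Emit:
carry_out(
  linear=[
    [0, -0.0025, 0.02],
    [0, -0.0025, 0.04],
    [0, -0.0025, 0.055],
    [0, -0.0025, 0.062],
    [0, -0.0025, 0.065],
    [0, -0.0025, 0.067],
    [0, -0.0025, 0.067],
    [0, -0.0025, 0.067],
  ],
  delta_rot=[
    [0, 0, 0],
    [0, 0, 0],
    [0, 0, 0],
    [0, 0, 0],
    [0, 0, 0],
    [0, 0, 0],
    [0, 0, 0],
    [0, 0, 0],
  ],
  claw=[0.1, 0.1, 0.1, 0.1, 0.1, 0.1, 0.1, 0.1],
)

```text
time: 5.95
position: [0.5424, -0.1405, 0.0135]
orientation: [0.062, 0.998, -0.0, 0.001]
ft_force: [0.8, -0.1, -2.0]
grip_width: 0.265
grasp_force: 49.5
```

```bash
python3 -c "
from h import *
st();go(.5416,-.1395,.013,82.8)"
```

```text
t 5.95 p [ 0.5424 -0.1405  0.0135] yaw 82.86 tilt [ 0.001  -0.0003] q [-0.25  0.14 -0.19  1.24  0.   -0.13] F [ 0.8 -0.1 -2. ] w 0.265 gf 49.5
lin [0.0009 0.0009 0.0005] rot [-0.01  0.06  0.06]
```

Emit:
carry_out(
  linear=[
    [0, 0, 0.0005],
    [0, 0, 0.0005],
    [0, 0, 0.0005],
    [0, 0, 0.0005],
    [0, 0, 0.0005],
    [0, 0, -0.01],
    [0, 0, -0.04],
    [0, 0, -0.08],
    [0, 0, -0.1],
    [0, 0, -0.1],
  ],
  delta_rot=[
    [0, 0, 0],
    [0, 0, 0],
    [0, 0, 0],
    [0, 0, 0],
    [0, 0, 0],
    [0, 0, 0],
    [0, 0, 0],
    [0, 0, 0],
    [0, 0, 0],
    [0, 0, 0],
  ],
  claw=[0.1, 0.1, 0.45, 0.45, 0.45, 0.45, 0.45, 0.45, 0.45, 0.45],
)

```text
time: 6.95
position: [0.5437, -0.1408, 0.1173]
orientation: [0.062, 0.998, -0.001, 0.003]
ft_force: [-0.0, 0.4, -0.6]
grip_width: 0.449
grasp_force: 0.0
```

```bash
python3 -c "
from h import *
st();go(.5425,.220,.10,99.3)"
```

```text
t 6.95 p [ 0.5437 -0.1408  0.1173] yaw 82.87 tilt [ 0.006  -0.0016] q [-0.25  0.1  -0.04  1.43 -0.   -0.13] F [-0.   0.4 -0.6] w 0.449 gf 0.0
lin [0.0461 0.3579 0.0167] rot [ -0.1    0.34 -16.43]
```

Emit:
carry_out(
  linear=[
    [0.046, 0.358, 0.014],
    [0.046, 0.358, 0.014],
    [0.046, 0.358, 0.014],
    [0.046, 0.358, 0.014],
    [0.046, 0.358, 0.014],
    [0.046, 0.358, 0.014],
    [0.046, 0.358, 0.014],
    [0.046, 0.358, 0.014],
    [0.046, 0.358, 0.014],
    [0.046, 0.358, 0.014],
  ],
  delta_rot=[
    [0, 0, -16.4],
    [0, 0, -16.4],
    [0, 0, -16.4],
    [0, 0, -16.4],
    [0, 0, -16.4],
    [0, 0, -16.4],
    [0, 0, -16.4],
    [0, 0, -16.4],
    [0, 0, -16.4],
    [0, 0, -16.4],
  ],
  claw=[0.6, 0.6, 0.6, 0.6, 0.6, 0.6, 0.6, 0.6, 0.6, 0.6],
)

```text
time: 7.95
position: [0.5406, 0.2199, 0.0983]
orientation: [-0.081, 0.997, -0.0, -0.0]
ft_force: [-0.2, -0.2, -0.1]
grip_width: 0.601
grasp_force: 0.0
```

```bash
python3 -c "
from h import *
st();go(.5427,.2198,.0095,99.3)"
```

```text
t 7.95 p [0.5406 0.2199 0.0983] yaw 99.28 tilt [-0.0009 -0.0007] q [ 0.39  0.16 -0.    1.41 -0.    0.22] F [-0.2 -0.2 -0.1] w 0.601 gf 0.0
lin [-0.0022 -0.0004  0.0888] rot [-0.03 -0.06 -0.02]
```

Emit:
carry_out(
  linear=[
    [-0.002, 0, 0.03],
    [-0.002, 0, 0.06],
    [-0.002, 0, 0.08],
    [-0.002, 0, 0.086],
    [-0.002, 0, 0.089],
    [-0.002, 0, 0.089],
    [-0.002, 0, 0.089],
    [-0.002, 0, 0.089],
  ],
  delta_rot=[
    [0, 0, 0],
    [0, 0, 0],
    [0, 0, 0],
    [0, 0, 0],
    [0, 0, 0],
    [0, 0, 0],
    [0, 0, 0],
    [0, 0, 0],
  ],
  claw=[0.6, 0.6, 0.6, 0.6, 0.6, 0.6, 0.6, 0.6],
)

```text
time: 8.75
position: [0.5434, 0.2211, 0.0109]
orientation: [-0.081, 0.997, 0.0, 0.001]
ft_force: [-0.0, 0.4, 0.9]
grip_width: 0.6
grasp_force: 0.0
```

```bash
python3 - <<'E'
from h import *
st();go(.5427,.2198,.0095,99.3)
im=save('side','s4.png')
cv2.imwrite('pics/c4.png',cv2.resize(im[130:370,230:470,::-1],None,fx=2.4,fy=2.4,interpolation=cv2.INTER_CUBIC))
E
```

```text
t 8.75 p [0.5434 0.2211 0.0109] yaw 99.26 tilt [0.0016 0.0006] q [ 0.39  0.2  -0.13  1.24 -0.    0.22] F [-0.   0.4  0.9] w 0.6 gf 0.0
lin [ 0.0009 -0.0011  0.0014] rot [ 0.02  0.09 -0.04]
```

View pics/c4.png

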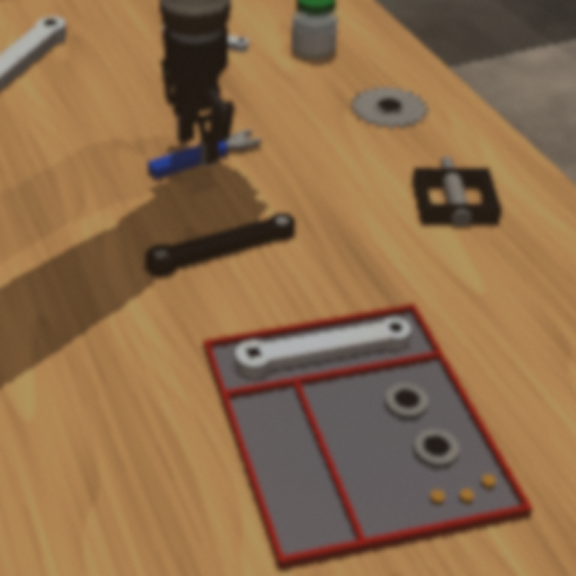

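The crank lies centred in the long compartment, and the fingers straddle the spanner handle. Now I'll close.

Emit:
carry_out(
  linear=[
    [0, 0, 0.0007],
    [0, 0, 0.0007],
    [0, 0, 0.0007],
    [0, 0, 0.0007],
    [0, 0, 0.0007],
    [0, 0, 0.0007],
    [0, 0, 0.0007],
    [0, 0, 0.0007],
  ],
  delta_rot=[
    [0, 0, 0],
    [0, 0, 0],
    [0, 0, 0],
    [0, 0, 0],
    [0, 0, 0],
    [0, 0, 0],
    [0, 0, 0],
    [0, 0, 0],
  ],
  claw=[0.1, 0.1, 0.1, 0.1, 0.1, 0.1, 0.1, 0.1],
  force=50,
)

```text
time: 9.6
position: [0.543, 0.221, 0.0095]
orientation: [-0.081, 0.997, 0.0, 0.0]
ft_force: [-1.7, -0.6, 5.1]
grip_width: 0.24
grasp_force: 50.1
```

```bash
python3 -c "
from h import *
st();go(.4514,-.2596,.11,172.8)"
```

```text
t 9.6 p [0.543  0.221  0.0095] yaw 99.27 tilt [0.0005 0.0003] q [ 0.39  0.2  -0.13  1.24  0.    0.22] F [-1.7 -0.6  5.1] w 0.24 gf 50.1
lin [ 0.1677 -0.4596 -0.1007] rot [-1.000e-02  3.000e-02 -7.353e+01]
```

Emit:
carry_out(
  linear=[
    [0, 0, -0.01],
    [0, 0, -0.035],
    [0, 0, -0.07],
    [0.005, -0.015, -0.09],
    [0.016, -0.045, -0.1],
    [0.03, -0.083, -0.1],
    [0.045, -0.123, -0.1],
    [0.06, -0.165, -0.1],
    [0.075, -0.205, -0.1],
    [0.09, -0.247, -0.1],
  ],
  delta_rot=[
    [0, 0, 0],
    [0, 0, 0],
    [0, 0, 0],
    [0, 0, -3],
    [0, 0, -8],
    [0, 0, -14],
    [0, 0, -20],
    [0, 0, -26],
    [0, 0, -32],
    [0, 0, -38],
  ],
  claw=[0.1, 0.1, 0.1, 0.1, 0.1, 0.1, 0.1, 0.1, 0.1, 0.1],
)

```text
time: 10.6
position: [0.4929, -0.0388, 0.1093]
orientation: [-0.403, 0.915, 0.0, -0.0]
ft_force: [0.9, 0.8, -1.8]
grip_width: 0.237
grasp_force: 49.3
```

```bash
python3 -c "
from h import *
st();go(.4501,-.2695,.08,172.8)"
```

```text
t 10.6 p [ 0.4929 -0.0388  0.1093] yaw 137.53 tilt [-0.0001  0.    ] q [-0.08 -0.06 -0.21  1.42 -0.   -0.91] F [ 0.9  0.8 -1.8] w 0.237 gf 49.3
lin [ 0.1991 -0.1242  0.0293] rot [ 1.000e-02 -0.000e+00 -3.527e+01]
```

Emit:
carry_out(
  linear=[
    [0.036, -0.022, 0],
    [0.072, -0.045, 0],
    [0.108, -0.067, 0],
    [0.142, -0.089, 0.005],
    [0.17, -0.106, 0.015],
    [0.188, -0.117, 0.025],
    [0.199, -0.124, 0.029],
    [0.199, -0.124, 0.029],
    [0.199, -0.124, 0.029],
    [0.199, -0.124, 0.029],
  ],
  delta_rot=[
    [0, 0, -6],
    [0, 0, -12],
    [0, 0, -18],
    [0, 0, -24],
    [0, 0, -29],
    [0, 0, -33],
    [0, 0, -35.3],
    [0, 0, -35.3],
    [0, 0, -35.3],
    [0, 0, -35.3],
  ],
  claw=[0.1, 0.1, 0.1, 0.1, 0.1, 0.1, 0.1, 0.1, 0.1, 0.1],
)

```text
time: 11.6
position: [0.45, -0.2671, 0.0805]
orientation: [-0.66, 0.752, -0.0, 0.0]
ft_force: [-0.8, 0.7, -2.1]
grip_width: 0.239
grasp_force: 49.3
```

```bash
python3 - <<'E'
from h import *
st();go(.4501,-.2695,.0135,172.8)
im=save('side','s5.png'); u,v=map(int,w2pix('side',[.5,-.25,.03]))
cv2.imwrite('pics/c5.png',cv2.resize(im[v-110:v+80,u-110:u+110,::-1],None,fx=2.8,fy=2.8,interpolation=cv2.INTER_CUBIC))
E
```

```text
t 11.6 p [ 0.45   -0.2671  0.0805] yaw 172.55 tilt [ 0.0003 -0.    ] q [-0.54  0.02 -0.19  1.37  0.   -1.98] F [-0.8  0.7 -2.1] w 0.239 gf 49.3
lin [ 0.0024 -0.0004  0.067 ] rot [-0.02  0.   -0.25]
```

View pics/c5.png

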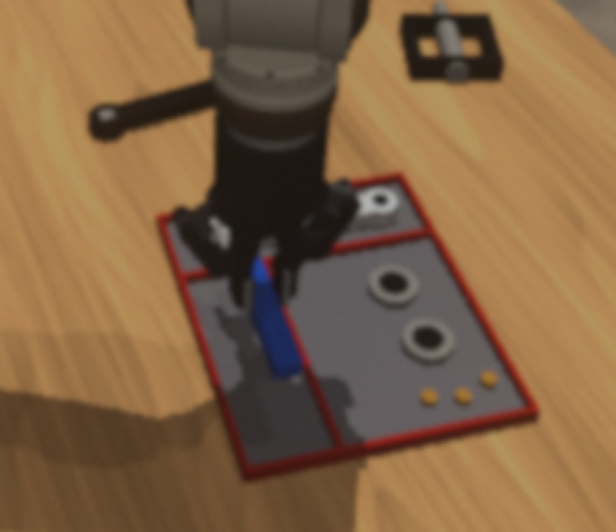

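The spanner hangs in line with the narrow compartment. I'll lower it.

Emit:
carry_out(
  linear=[
    [0.002, 0, 0.02],
    [0.002, 0, 0.04],
    [0.002, 0, 0.055],
    [0.002, 0, 0.062],
    [0.002, 0, 0.065],
    [0.002, 0, 0.067],
    [0.002, 0, 0.067],
    [0.002, 0, 0.067],
  ],
  delta_rot=[
    [0, 0, 0],
    [0, 0, 0],
    [0, 0, 0],
    [0, 0, 0],
    [0, 0, 0],
    [0, 0, 0],
    [0, 0, 0],
    [0, 0, 0],
  ],
  claw=[0.1, 0.1, 0.1, 0.1, 0.1, 0.1, 0.1, 0.1],
)

```text
time: 12.45
position: [0.4499, -0.2699, 0.0137]
orientation: [-0.66, 0.751, -0.0, 0.0]
ft_force: [0.5, 0.1, -1.3]
grip_width: 0.235
grasp_force: 49.3
```

```bash
python3 -c "
from h import *
st();go(.4501,-.2695,.0135,172.8)"
```

```text
t 12.45 p [ 0.4499 -0.2699  0.0137] yaw 172.56 tilt [ 0.0008 -0.0005] q [-0.54  0.05 -0.28  1.23 -0.   -1.98] F [ 0.5  0.1 -1.3] w 0.235 gf 49.3
lin [-0.0004 -0.0002  0.0002] rot [-0.05 -0.02 -0.24]
```

Emit:
carry_out(
  linear=[
    [0, 0, 0.0003],
    [0, 0, 0.0003],
    [0, 0, 0.0003],
    [0, 0, 0.0003],
    [0, 0, 0.0003],
    [0, 0, -0.01],
    [0, 0, -0.04],
    [0, 0, -0.08],
    [0, 0, -0.12],
    [0, 0, -0.15],
  ],
  delta_rot=[
    [0, 0, 0],
    [0, 0, 0],
    [0, 0, 0],
    [0, 0, 0],
    [0, 0, 0],
    [0, 0, 0],
    [0, 0, 0],
    [0, 0, 0],
    [0, 0, 0],
    [0, 0, 0],
  ],
  claw=[0.1, 0.1, 0.45, 0.45, 0.45, 0.45, 0.45, 0.45, 0.45, 0.45],
)

```text
time: 13.45
position: [0.4498, -0.2698, 0.1666]
orientation: [-0.66, 0.751, -0.001, 0.0]
ft_force: [1.4, -0.4, -1.1]
grip_width: 0.451
grasp_force: 0.0
```

Emit:
carry_out(
  linear=[
    [0.0, 0.03, -0.02],
    [-0.04, 0.05, -0.03],
    [-0.08, 0.07, -0.03],
    [-0.12, 0.08, -0.03],
    [-0.16, 0.08, -0.03],
    [-0.2, 0.08, -0.03],
    [-0.23, 0.08, -0.03],
    [-0.25, 0.08, -0.03],
    [-0.25, 0.08, -0.03],
    [-0.25, 0.08, -0.03],
  ],
  delta_rot=[
    [0, 0, 0],
    [0, 0, 0],
    [0, 0, 0],
    [0, 0, 0],
    [0, 0, 0],
    [0, 0, 0],
    [0, 0, 0],
    [0, 0, 0],
    [0, 0, 0],
    [0, 0, 0],
  ],
  claw=[0.45, 0.45, 0.45, 0.45, 0.45, 0.45, 0.45, 0.45, 0.45, 0.45],
)

```text
time: 14.45
position: [0.4025, -0.0113, 0.1937]
orientation: [-0.66, 0.751, -0.0, 0.0]
ft_force: [-0.5, -0.3, -0.5]
grip_width: 0.452
grasp_force: 0.0
```

```bash
python3 - <<'E'
from h import *
st()
im=save('side','s6.png');t=save('top','t6.png')
cv2.imwrite('pics/c6.png',cv2.resize(np.hstack([im[190:370,280:460,::-1],t[110:290,370:550,::-1]]),None,fx=2.2,fy=2.2,interpolation=cv2.INTER_CUBIC))
E
```

```text
t 14.45 p [ 0.4025 -0.0113  0.1937] yaw 172.64 tilt [ 0.0006 -0.0002] q [-0.03 -0.28 -0.23  1.61 -0.   -1.47] F [-0.5 -0.3 -0.5] w 0.452 gf 0.0
```

View pics/c6.png

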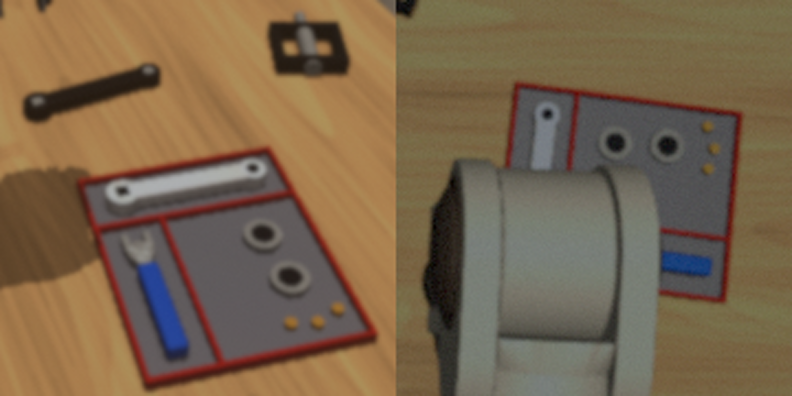

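Both parts lie flat inside their compartments (crank at (185,185), spanner from (138,240) to (178,350) in the left half). The black crank hasn't moved, and the arm is clear of everything.

```bash
python3 -c "
from cell import *
print(job_done())"
```

```text
the job is handed in; nothing more can be done
None
```

I packed the tray and handed the job in at about 14.5 s: the silver crank lies flat in the long compartment, the spanner flat in the narrow one, and the black crank was left untouched.

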